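# Find the stamped parts crate and push it to the dispatch line

### The arm

A 7-joint arm with a two-finger parallel gripper is mounted at the origin on a cart in front of the work surface, level with it; the furniture and walls round the work are solid. World frame = base frame: x ahead of the robot, y to its left, z up, the work surface at z = 0. Lengths are in m, angles in rad, forces in N, time in s.
With the tool pointing down it reaches from about 0.425 to 0.95 m from the base axis. Payload 4.7 kg.
Tool frame: the origin (TCP) lies at the very end of the fingers, on their centre line; the grasp point (between the pads) lies 19 mm behind it; z points along the fingers, y is the line along which they close (so a half turn about z gives the same grasp; the last joint's range is limited). The gripper opens to 85 mm and grips with 20 to 120 N. Pads are 22 mm wide; open, the fingers measure 114 mm over their backs; the gripper's body (76 mm by 85 mm) begins 54 mm behind the grasp point. The pads swing forward as they close: fully open they stand 13 mm farther back than shut.
Start: joints at [1.203, 0.469, -0.049, 1.532, 0.024, 1.141, -0.082], TCP at [0.224, -0.637, 0.231] pointing down, gripper open.
Joint ranges: [-2.59, 2.59], [-0.33, 1.99], [-1.39, 1.29], [0.1, 2.45], [-1.04, 4.18], [0.21, 1.99], [-2.66, 2.66]. Speed limits (rad/s): [2.57, 2.57, 3.14, 3.14, 3.14, 3.14, 3.14].

### API

Orientations are given as a unit quaternion [w, x, y, z].
In Python, from workcell import * gives the robot as it stands. The module is installed in compiled form; this text tells all that it offers.
- The arm moves only by the shell command python3 -m inch 'ROWS' [FORCE]. ROWS is text: rows parted by semicolons, each of 5 numbers parted by spaces: the closure, from -1 (fully open) to 1 (shut), then the shift along the tool's x, y, z in mm, then the turn about the tool's z in degrees. In form: grip tx ty tz twist; .... A call has 1 to 8 rows; each row shifts and turns the commanded pose from where the row before left it, along the tool's axes as they then stand; what a row does not reach is not made up. A row lasts 1/8 s, in which the tool goes at most 62.5 mm and 10.7 degrees, less where a joint would pass 70% of its speed; a pose out of reach is approached as far as the arm can. A call is refused whole if a number of a shift passes 62.5 or a number of a turn 10.7, either way. A call with a gripper value outside its range is refused whole. The fingers move at their own pace and stop on an object; FORCE is the grip in N (left out, the last holds). Time passes only in rows, so rows that do not move let the fingers close. It gives the time, the measured TCP pose, the force, the opening and the grip force at its end, in the units of the state.
- get_state(): the state, without advancing time (a new reading comes with each control period).
- get_image(name): name is "scene" or "side" or "wrist"; returns a dict with "frame" (420x560x3 uint8, red, green, blue), "depth" (420x560 float32, m along the optical axis (not along the pixel's ray), 0 where there is no reading), "mtx" (3x3 intrinsics, pixels), "view" (4x4, takes a point from world to camera coordinates). Camera axes: x right, y down, z forward; pixel columns grow to the right and rows downward; lengths in m; the calibration is good to about 2 mm. A picture is of the moment at which its call begins.
- hand_in(): hands the job in; it is judged then, once.
The state is a dict: "clock": time; "joint_positions": joint angles; "qd": joint speeds; "tau": joint torques, N m; "position": TCP position; "tcp_rot": TCP orientation; "ft_force": force on the tool from outside, world axes, zero at the start; "wrist_torque": the same for the moment, N m; "opening": finger opening in m; "finger_force": force on a finger pad.
Only numpy, scipy, OpenCV 4.12 (cv2) and the standard library are available. Lean on these libraries where they do the work, as an engineer would, in place of code of your own. Each camera call takes 0.05 s, during which the arm holds its last target. There are 200 camera calls.

### The job

Tip both blue parts crates over, away from you, so that each lies on its sloping wall with its underside in view, and see which one has the orange stamp underneath. Then push that one away from you, still lying on its sloping wall, until its leading rim has just crossed the yellow dispatch line, and leave the other lying where it tipped. Only push with the fingers: do not lift or carry a crate, and do not disturb the bottle, the mirror mount, the vial or the lens tube.

Things in the scene. Friction and masses are not known exactly. Their poses are not given: they have to be found in the camera images.
- crate_1: blue plastic crate, open, empty, 0.34 kg; foot 70 (x) by 100 (y) mm, 90 high, walls 4. Origin: centre of underside; x points to its sloping wall (away from the robot at the start), z up out of the open top. Near wall (x = -35) upright; the sloping wall leans out by 25 degrees, from x = 35 at the foot to x = 77 at the rim. Both crates look alike from above; one is stamped underneath.
- crate_1_heel (a point): middle of crate_1's heel: the bottom edge between underside and sloping wall (crate x = 35, z = 0 mm); it stays on the desk while the crate tips. Pushed in its +x direction high up (inside of the sloping wall near the rim, or the near wall's rim) the crate pivots over its heel without sliding, goes over by itself past about 40 degrees and rests on its sloping wall
- crate_1_rim (a point): middle of crate_1's far rim: the outer top edge of the sloping wall (crate x = 77, z = 90 mm); down on the desk, 99 mm beyond the heel, when the crate lies on its sloping wall (tilt 65 degrees). The underside then faces the robot, leaning 25 degrees towards it: its upper edge is 63 mm up and 30 mm nearer than the heel; pushed there, the crate slides without tipping
- crate_2: blue plastic crate, open, empty, 0.34 kg; foot 70 (x) by 100 (y) mm, 90 high, walls 4. Origin: centre of underside; x points to its sloping wall (away from the robot at the start), z up out of the open top. Near wall (x = -35) upright; the sloping wall leans out by 25 degrees, from x = 35 at the foot to x = 77 at the rim. Same as crate_1 apart from the stamp.
- crate_2_heel (a point): the same point of crate_2 as crate_1_heel is of crate_1
- crate_2_rim (a point): the same point of crate_2 as crate_1_rim is of crate_1
- stamp (a point): centre of the stamp, an orange disc 52 mm across with a white centre, in the middle of the underside of one of the two crates (the crate whose origin it coincides with); hidden until that crate is tipped
- dispatch_line: yellow tape line stuck flat on the desk beyond the crates and beyond the fixed clear-lidded parts box (160 x 119 x 35 mm, at about x = 0.56, y = 0.01); 16 wide (x), 740 long (y), no height. Origin: its middle; x points away from the robot, y along the line. On the left the monitor's foot begins about 50 mm beyond it
- dropper_bottle: white dropper bottle with a red tip, 38 across, 106 high, standing between the crates; origin at the centre of its underside; to be left alone
- mirror_mount: black mirror mount 38 x 42 x 47, standing on the right; origin at the centre of its underside; to be left alone
- vial: vial with a blue cap, 18 across, 40 high, standing on the left; origin at the centre of its underside; to be left alone
- lens_tube: black lens tube 30 across, 40 high, standing on the left; origin at the centre of its underside; to be left alone
Things that resemble listed ones, but are neither listed nor needed, are in the scene too. Leave any green look-alike of the crate_2 alone.

How it is judged:
On the way, in this order (a step that is already met when the one before it is completed fails the run):
1. both crates lie tipped on their sloping walls, the stamped one still short of the dispatch line (height (world z) of each of crate_1_rim, crate_2_rim below 0.02 m and angle between each of crate_1, crate_2's own z axis and vertical above 0.9 rad and x of crate_1_rim in the frame of dispatch_line below -0.01 m), for 0.2 s.
2. the stamped crate, still lying on its sloping wall, has its leading rim just across the dispatch line (height (world z) of crate_1_rim below 0.02 m and angle between crate_1's own z axis and vertical above 0.9 rad and x of crate_1_rim in the frame of dispatch_line between 0 and 0.05 m), for 0.2 s.
At the end, for the whole second after the job is handed in: Both crates lie still on their sloping walls (rim within 20 mm of the desk, tilt over 0.9 rad); the stamped one has the middle of its leading rim 0 to 50 mm beyond the centre of the dispatch line; the other's heel is within 80 mm of where it began (all of step 2 and height (world z) of crate_2_rim below 0.02 m and angle between crate_2's own z axis and vertical above 0.9 rad and distance of crate_2_heel from where it was at the start of the episode below 0.08 m and linear speed of each of crate_1, crate_2 below 0.02 m/s); the robot touches nothing.
It fails at once if a crate is lifted off the desk (heel more than 20 mm up) (height (world z) of any of crate_1_heel, crate_2_heel above 0.02 m).
It fails at once if a crate is turned right over (tilt above 1.7 rad) (angle between any of crate_1, crate_2's own z axis and vertical above 1.7 rad).
It fails at once if a bystander is moved more than 25 mm or tipped over (distance of any of dropper_bottle, mirror_mount, vial, lens_tube from where it was at the start of the episode above 0.025 m or angle between any of dropper_bottle, mirror_mount, vial, lens_tube's own z axis and vertical above 0.5 rad).
It also fails if it takes over 70 s, if anything falls off the work surface, if the arm or the gripper's body presses on something with over 40 N, if the wrist force passes 120 N, or if a joint passes its speed limit or range.

## Working session

There is one attempt and no reset: what is moved stays moved. The work goes in short steps, Python scripts to look and compute and a shell command to move; the robot and the scene stay as the last step left them, time stands still between calls to the robot, and variables do not carry over. Pictures are saved under pics/ and viewed, at most 10 in all, crops included, and the job is handed in when it is done.

```bash
mkdir -p pics; cat > h.py <<'E'
from workcell import *
import numpy as np, cv2
def snap(n,name):
    d=get_image(n); cv2.imwrite(f'pics/{name}.png',d['frame'][:,:,::-1]); np.savez(f'pics/{name}.npz',**d); return d
def world(d,u,v):
    z=d['depth'][int(v),int(u)]; p=np.linalg.inv(d['mtx'])@[u,v,1]*z
    return (np.linalg.inv(d['view'])@[*p,1])[:3]
def onplane(d,u,v,h):
    V=np.linalg.inv(d['view']); r=V[:3,:3]@np.linalg.inv(d['mtx'])@[u,v,1]; o=V[:3,3]
    return o+r*(h-o[2])/r[2]
E
python3 - <<'E'
from h import *
for n in('scene','side'):
    d=snap(n,n+'0'); print(n,np.linalg.inv(d['view'])[:3,3].round(2))
s=get_state();print(s['clock'],s['position'],s['tcp_rot'],s['opening'])
E
```

```text
scene [-0.56  0.62  1.26]
side [0.1  0.9  0.64]
0.1 [ 0.22420754 -0.63613237  0.23036161] [-8.54187730e-04  9.85678702e-01  1.68631962e-01 -1.68663322e-04] 0.08578800238315605
```

View pics/scene0.png

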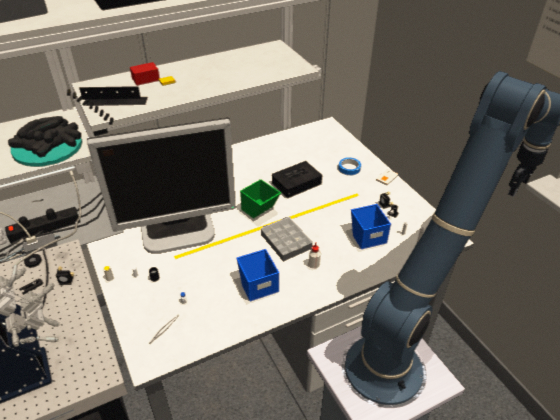

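View pics/side0.png

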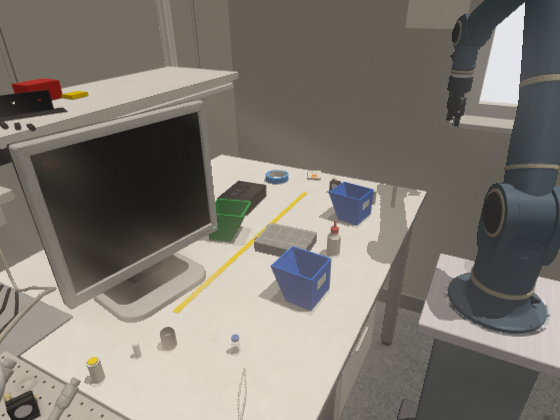

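The scene view shows the two blue crates at about (258,275) and (370,226). Things that could be mistaken for them are the green crate at (260,198) and the blue tape roll at (349,166). The bottle is at (315,256), the parts box at (287,238), the mirror mount at (388,204), the vial at (183,297) and the lens tube at (154,273). The yellow line runs from (176,257) to (357,196). The side view agrees, with the crates at (302,277) and (351,203).

```bash
python3 - <<'E'
from h import *
P=[]
for n in('scene0','side0'):
    d=dict(np.load(f'pics/{n}.npz')); hsv=cv2.cvtColor(d['frame'],cv2.COLOR_RGB2HSV)
    v,u=np.nonzero(d['depth']>0); z=d['depth'][v,u]
    c=np.linalg.inv(d['mtx'])@np.stack([u,v,np.ones_like(u)])*z
    w=(np.linalg.inv(d['view'])@np.vstack([c,np.ones(len(u))]))[:3].T
    h=hsv[v,u]; b=(h[:,0]>105)&(h[:,0]<130)&(h[:,1]>130)&(w[:,0]>.3)&(w[:,0]<.75)&(w[:,2]<.12)&(w[:,2]>-.01)
    for nm,lo,hi in(('L',.05,.25),('R',-.45,-.1)):
        q=w[b&(w[:,1]>lo)&(w[:,1]<hi)]; t=q[q[:,2]>.080]
        r=cv2.minAreaRect(t[:,:2].astype(np.float32)*1000); print(n,nm,len(q),len(t),'zmax',q[:,2].max().round(3),[np.round(x,1) for x in r]); print(cv2.boxPoints(r).round().tolist())
    y=(h[:,0]>20)&(h[:,0]<33)&(h[:,1]>150)&(abs(w[:,2])<.01)&(w[:,0]>.4)&(w[:,0]<.95)
    q=w[y]; print('line',len(q),q.mean(0).round(3),cv2.fitLine(q[:,:2].astype(np.float32),cv2.DIST_HUBER,0,.01,.01).ravel().round(3),q.min(0).round(3),q.max(0).round(3))
s=dict(np.load('pics/scene0.npz')); print(s['mtx'].round(1).tolist())
for nm,u,v in(('bottle',315,256),('tip',315,246),('mount',388,204),('vial',183,295),('tube',154,271)): print(nm,world(s,u,v).round(3))
f=s['frame'][:,:,::-1]
cv2.imwrite('pics/crop0.png',np.hstack([cv2.resize(f[245:305,225:330],None,fx=3.8,fy=3.8,interpolation=2),cv2.resize(f[185:245,330:420],None,fx=3.8,fy=3.8,interpolation=2)]))
E
```

```text
scene0 L 1428 301 zmax 0.097 [array([429.8, 178.8]), array([100.9, 118.6]), np.float64(86.0)]
[[367.0, 133.0], [485.0, 124.0], [493.0, 225.0], [374.0, 233.0]]
scene0 R 1225 270 zmax 0.1 [array([ 454.7, -260.8]), array([104.6, 118.2]), np.float64(81.1)]
[[388.0, -303.0], [505.0, -322.0], [521.0, -218.0], [404.0, -200.0]]
line 474 [0.665 0.04  0.   ] [0.    1.    0.665 0.04 ] [ 0.653 -0.364 -0.008] [0.68  0.377 0.009]
side0 L 55 55 zmax 0.094 [array([431.2, 180.9]), array([ 98.4, 109.4]), np.float64(86.6)]
[[374.0, 135.0], [483.0, 129.0], [489.0, 227.0], [380.0, 233.0]]
side0 R 105 52 zmax 0.094 [array([ 455.7, -257.5]), array([100.3, 109.5]), np.float64(80.4)]
[[393.0, -298.0], [501.0, -316.0], [518.0, -217.0], [410.0, -199.0]]
line 364 [0.665 0.052 0.001] [ 0.    -1.     0.665  0.052] [ 0.656 -0.359 -0.003] [0.673 0.379 0.004]
[[515.0, 0.0, 278.2], [0.0, 515.0, 215.4], [0.0, 0.0, 1.0]]
bottle [ 0.41  -0.018  0.056]
tip [ 0.421 -0.023  0.089]
mount [ 0.546 -0.413  0.02 ]
vial [0.465 0.412 0.038]
tube [0.617 0.46  0.019]
```

View pics/crop0.png

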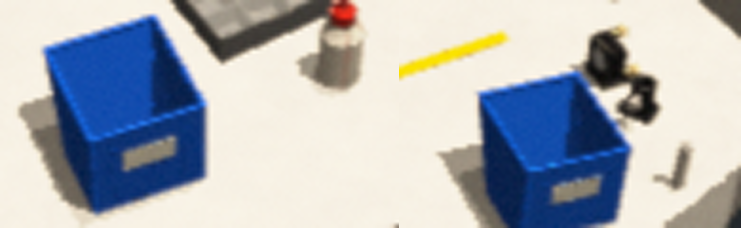

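Two blue crates with white labels are confirmed (left crop about (125,130), right about (555,150)); the green one is not in either crop. Left crate: rim centre (0.430, 0.180), yaw −4°. Right crate: rim centre (0.455, −0.259), yaw −9°. Sizes come out near 112 x 100 mm, as they should. The line is at x = 0.665. I start with the right crate: turn the tool, shut the fingers and move over it.

```bash
python3 -m inch '1 0 0 0 9.5;1 0 0 0 9.5;1 0 0 0 9.5;1 0 0 0 0' && python3 -m inch '1 21 -51 0 0;1 21 -51 0 0;1 21 -51 0 0;1 21 -51 0 0;1 21 -51 0 0;1 21 -51 0 0;1 21 -51 0 0;1 21 -51 0 0'; python3 -m inch '1 0 0 0 0;1 0 0 0 0'; python3 - <<'E'
from h import *
s=get_state(); q=s['tcp_rot'];print(s['position'],q,s['opening'],s['ft_force'])
s=dict(np.load('pics/side0.npz'))
d=dict(np.load('pics/scene0.npz'))
# black things near right
for n,dd in(('scene',d),('side',s)):
    v,u=np.nonzero((dd['depth']>0)&(dd['frame'].max(2)<70)); w=np.array([world(dd,a,b) for a,b in zip(u,v)])
    m=(w[:,0]>.45)&(w[:,0]<.68)&(w[:,1]<-.33)&(w[:,1]>-.5)&(w[:,2]>.01)&(w[:,2]<.08); q=w[m]; print(n,len(q),q.min(0).round(3),q.max(0).round(3))
    print(q[q[:,1]>-.40].round(3)[:12].tolist())
E
```

```text
clock: 0.6
position: [0.2244, -0.6363, 0.2308]
tcp_rot: [-0.0, 0.997, -0.078, -0.0]
ft_force: [0.5, 0.3, 0.4]
opening: 0.0125
finger_force: 0.0
clock: 1.6
position: [0.4554, -0.2587, 0.2314]
tcp_rot: [0.0, 0.997, -0.078, 0.0]
ft_force: [1.1, -0.0, -0.8]
opening: -0.0002
finger_force: 0.0
clock: 1.85
position: [0.4544, -0.2607, 0.2312]
tcp_rot: [0.0, 0.997, -0.078, -0.0]
ft_force: [0.5, -0.5, 0.8]
opening: 0.0003
finger_force: 0.0
[ 0.45437798 -0.26066755  0.23120994] [ 2.54321327e-04  9.96925931e-01 -7.83490253e-02 -2.30598729e-04] 0.0002512878478373389 [ 0.47705066 -0.52713528  0.82012004]
scene 119 [ 0.488 -0.424  0.01 ] [ 0.585 -0.389  0.051]
[[0.574, -0.397, 0.049], [0.572, -0.4, 0.049], [0.556, -0.397, 0.048], [0.553, -0.396, 0.045], [0.548, -0.396, 0.049], [0.557, -0.4, 0.036], [0.548, -0.397, 0.044], [0.57, -0.399, 0.021], [0.545, -0.395, 0.042], [0.57, -0.399, 0.017], [0.565, -0.4, 0.02], [0.553, -0.398, 0.03]]Traceback (most recent call last):
  File "<stdin>", line 8, in <module>
    return umr_minimum(a, axis, None, out, keepdims, initial, where)
ValueError: zero-size array to reduction operation minimum which has no identity
```

```bash
python3 -m inch '1 0 0 40 0;1 0 0 40 0;1 0 0 40 0;1 0 0 40 0;1 0 0 6 0;1 0 0 0 0' && python3 -m inch '1 8 0 0 0;1 8 0 0 0;1 8 0 0 0;1 4 0 0 0;1 5 0 2 0;1 5 0 2 0;1 5 0 2 0;1 5 0 2 0'; python3 - <<'E'
from h import *
snap('side','side1')
E
```

```text
clock: 2.6
position: [0.4547, -0.2615, 0.0659]
tcp_rot: [0.0, 0.997, -0.08, 0.0]
ft_force: [-0.1, -0.4, 0.2]
opening: -0.0002
finger_force: 0.0
clock: 3.6
position: [0.5018, -0.2678, 0.0568]
tcp_rot: [-0.0, 0.997, -0.079, -0.001]
ft_force: [-1.6, 0.7, -0.9]
opening: 0.0002
finger_force: 0.6
```

View pics/side1.png

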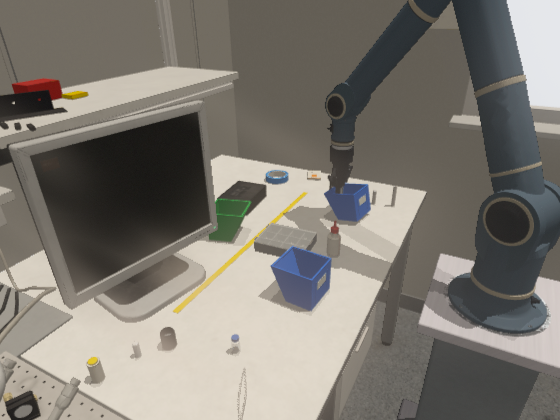

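The right crate at (348,202) is starting to tilt, with the fingers inside at (340,185). The bottle and left crate have not moved. I carry on.

```bash
python3 -m inch '1 5 0 4 0;1 5 0 4 0;1 5 0 4 0;1 5 0 4 0;1 6 0 3 0;1 6 0 2 0;1 5 0 1 0;1 4 0 1 0' ; python3 -m inch '1 0 0 0 0;1 0 0 0 0;1 0 0 0 0'; python3 - <<'E'
from h import *
snap('side','side2')
E
```

```text
clock: 4.65
position: [0.5431, -0.2744, 0.0344]
tcp_rot: [0.0, 0.997, -0.079, 0.0]
ft_force: [-0.3, 0.1, -0.1]
opening: 0.0002
finger_force: 0.0
clock: 5.03
position: [0.5427, -0.2744, 0.0345]
tcp_rot: [0.0, 0.997, -0.079, 0.0]
ft_force: [1.9, -0.3, -1.3]
opening: 0.0004
finger_force: 0.0
```

View pics/side2.png

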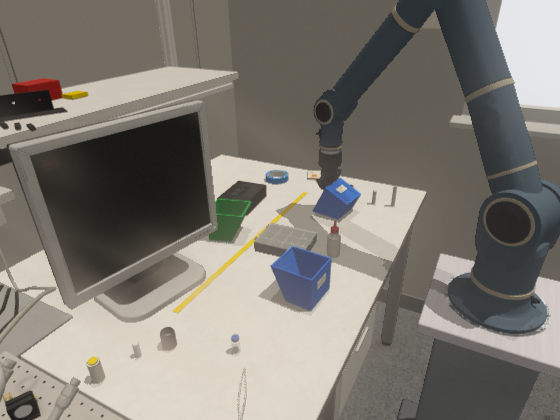

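The right crate now lies over on its sloping wall at (337,198), and its near wall with the label faces up. I raise the tool and go to the left crate.

```bash
python3 -m inch '1 5 0 -10 0;1 0 0 -30 0;1 0 0 -40 0;1 0 0 -40 0;1 0 0 -40 0;1 0 0 -40 0;1 0 0 0 -5' && python3 -m inch '1 -19 -56 0 0;1 -19 -56 0 0;1 -19 -56 0 0;1 -19 -56 0 0;1 -19 -56 0 0;1 -19 -56 0 0;1 -19 -56 0 0;1 -19 -56 0 0' && python3 -m inch '1 0 0 0 0;1 0 0 0 0'
```

```text
clock: 5.95
position: [0.5498, -0.2759, 0.2395]
tcp_rot: [0.002, 0.999, -0.034, 0.004]
ft_force: [0.8, -0.3, 0.1]
opening: -0.0002
finger_force: 0.0
clock: 6.95
position: [0.4274, 0.1844, 0.2354]
tcp_rot: [-0.0, 0.999, -0.036, 0.001]
ft_force: [0.8, -0.6, 0.2]
opening: 0.0001
finger_force: 0.0
clock: 7.2
position: [0.4281, 0.1822, 0.2347]
tcp_rot: [0.0, 0.999, -0.036, 0.0]
ft_force: [0.3, -0.8, -0.9]
opening: -0.0001
finger_force: 0.0
```

```bash
python3 -m inch '1 0 0 40 0;1 0 0 40 0;1 0 0 40 0;1 0 0 40 0;1 0 0 10 0;1 2 0 0 0' && python3 -m inch '1 8 0 0 0;1 8 0 0 0;1 8 0 0 0;1 4 0 0 0;1 5 0 2 0;1 5 0 2 0;1 5 0 2 0;1 5 0 2 0' && python3 -m inch '1 5 0 4 0;1 5 0 4 0;1 5 0 4 0;1 5 0 4 0;1 6 0 3 0;1 6 0 2 0;1 5 0 1 0;1 4 0 1 0' && python3 -m inch '1 0 0 0 0;1 0 0 0 0;1 0 0 0 0' && python3 -m inch '1 5 0 -10 0;1 0 0 -30 0;1 0 0 -40 0;1 0 0 -40 0;1 0 0 -40 0;1 0 0 -40 0;1 0 0 0 0'; python3 - <<'E'
from h import *
snap('scene','scene3');snap('side','side3')
E
```

```text
clock: 7.95
position: [0.4304, 0.1817, 0.0645]
tcp_rot: [0.0, 0.999, -0.036, -0.0]
ft_force: [-0.1, 0.7, 0.6]
opening: 0.0002
finger_force: 0.0
clock: 8.95
position: [0.4776, 0.1789, 0.0559]
tcp_rot: [0.0, 0.999, -0.036, -0.0]
ft_force: [-2.0, 0.1, 1.3]
opening: 0.0001
finger_force: 0.5
clock: 9.95
position: [0.5191, 0.1761, 0.0333]
tcp_rot: [-0.0, 0.999, -0.036, 0.0]
ft_force: [0.7, -0.0, 0.1]
opening: -0.0
finger_force: 0.0
clock: 10.32
position: [0.5186, 0.1761, 0.0334]
tcp_rot: [0.0, 0.999, -0.036, 0.0]
ft_force: [0.5, 0.4, 0.6]
opening: -0.0001
finger_force: 0.0
clock: 11.2
position: [0.5256, 0.1768, 0.2377]
tcp_rot: [-0.001, 0.999, -0.036, 0.004]
ft_force: [0.4, 0.2, -0.1]
opening: -0.0004
finger_force: 0.0
```

View pics/scene3.png

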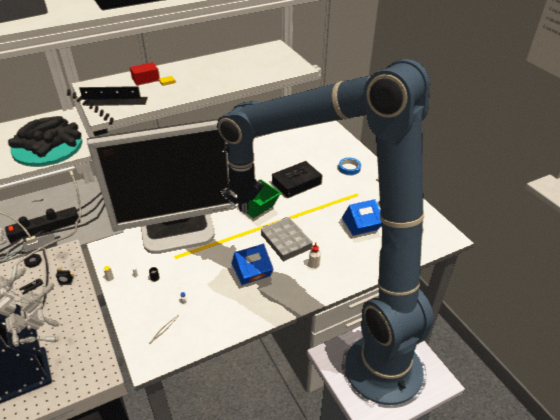

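Both crates lie tipped, the left at (252,265) and the right at (362,217). I take a closer crop of the undersides to see which has the stamp, and measure the left crate's pose.

```bash
python3 - <<'E'
from h import *
d=dict(np.load('pics/scene3.npz')); f=d['frame'][:,:,::-1]
cv2.imwrite('pics/crop3.png',np.hstack([cv2.resize(f[235:295,220:290],None,fx=5,fy=5,interpolation=2),cv2.resize(f[190:250,325:395],None,fx=5,fy=5,interpolation=2)]))
for n in('scene3','side3'):
    d=dict(np.load(f'pics/{n}.npz')); hsv=cv2.cvtColor(d['frame'],cv2.COLOR_RGB2HSV)
    v,u=np.nonzero((d['depth']>0)); w=np.array([world(d,a,b) for a,b in zip(u,v)]); h=hsv[v,u]
    b=(h[:,0]>105)&(h[:,0]<130)&(h[:,1]>110)&(w[:,0]>.3)&(w[:,0]<.75)&(w[:,2]<.12)&(w[:,2]>-.01)
    for nm,lo,hi in(('L',.05,.25),('R',-.45,-.1)):
        q=w[b&(w[:,1]>lo)&(w[:,1]<hi)]
        if len(q)<20: print(n,nm,'few');continue
        r=cv2.minAreaRect(q[:,:2].astype(np.float32)*1000); print(n,nm,len(q),q.min(0).round(3),q.max(0).round(3),cv2.boxPoints(r).round().tolist())
    o=(h[:,0]>4)&(h[:,0]<19)&(h[:,1]>150)&(h[:,2]>60)&(w[:,0]>.35)&(w[:,0]<.52)&(w[:,2]<.1)&(abs(w[:,1])>.05); print('orange',o.sum(),w[o].mean(0).round(3))
E
```

```text
scene3 L 958 [ 0.412  0.126 -0.   ] [0.541 0.228 0.107] [[410.0, 132.0], [534.0, 122.0], [542.0, 220.0], [418.0, 230.0]]
scene3 R 895 [ 0.436 -0.389 -0.001] [ 0.572 -0.209  0.106] [[426.0, -371.0], [572.0, -389.0], [593.0, -227.0], [446.0, -208.0]]
orange 26 [0.431 0.181 0.035]
side3 L 386 [0.417 0.175 0.063] [0.502 0.231 0.102] [[417.0, 175.0], [496.0, 167.0], [502.0, 225.0], [423.0, 233.0]]
side3 R 393 [ 0.439 -0.417  0.034] [ 0.581 -0.206  0.104] [[416.0, -217.0], [478.0, -429.0], [582.0, -398.0], [520.0, -187.0]]
orange 0 [nan nan nan]<stdin>:12: RuntimeWarning: Mean of empty slice.
  ret = um.true_divide(
```

View pics/crop3.png

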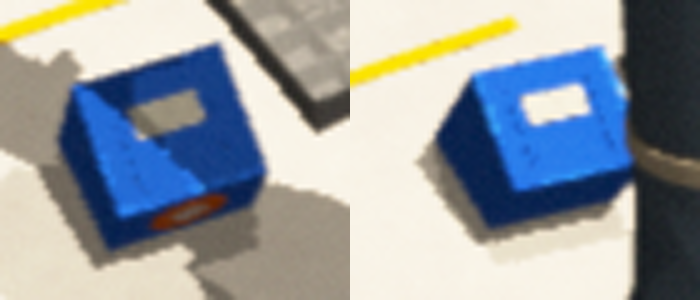

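The left crate shows the orange stamp at crop pixel (190,212), on its underside. The right underside is plain blue. The stamp at (0.431, 0.181, 0.035) matches the predicted pose, and the rim is at x ≈ 0.543. I move behind it with half-open fingers and lower them.

```bash
python3 -m inch '0 -34 0 0 0;0 -34 0 0 0;0 -34 0 0 0;0 -34 2 0 0;0 0 0 0 0;0 0 0 0 0' && python3 -m inch '0 0 0 40 0;0 0 0 40 0;0 0 0 40 0;0 0 0 40 0;0 0 0 36 0;0 0 0 0 0;0 0 0 0 0'
```

```text
clock: 12.05
position: [0.3882, 0.1831, 0.2329]
tcp_rot: [0.0, 0.999, -0.036, -0.0]
ft_force: [0.3, 1.2, 1.1]
opening: 0.0428
finger_force: 0.0
clock: 12.92
position: [0.3889, 0.1839, 0.0378]
tcp_rot: [-0.0, 0.999, -0.036, 0.0]
ft_force: [-0.2, -0.1, 0.1]
opening: 0.0426
finger_force: 0.0
```

```bash
python3 -m inch '0 4 0 0 0;0 4 0 0 0;0 4 0 0 0;0 4 0 0 0;0 6 0 0 0;0 6 0 0 0;0 6 0 0 0;0 6 0 0 0' && python3 -m inch '0 8 0 0 0;0 8 0 0 0;0 8 0 0 0;0 8 0 0 0;0 8 0 0 0;0 8 0 0 0;0 8 0 0 0;0 8 0 0 0' && python3 -m inch '0 6 0 0 0;0 5 0 0 0;0 4 0 0 0;0 0 0 0 0';  python3 - <<'E'
from h import *
snap('side','side4')
d=snap('scene','scene4'); hsv=cv2.cvtColor(d['frame'],cv2.COLOR_RGB2HSV)
v,u=np.nonzero((d['depth']>0)); w=np.array([world(d,a,b) for a,b in zip(u,v)]); h=hsv[v,u]
b=(h[:,0]>105)&(h[:,0]<130)&(h[:,1]>110)&(w[:,0]>.3)&(w[:,0]<.75)&(w[:,2]<.12)&(w[:,2]>-.01)&(w[:,1]>.05)&(w[:,1]<.25)
q=w[b]; r=cv2.minAreaRect(q[:,:2].astype(np.float32)*1000); print(len(q),q.min(0).round(3),q.max(0).round(3),cv2.boxPoints(r).round().tolist())
E
```

```text
clock: 13.92
position: [0.4278, 0.1805, 0.0372]
tcp_rot: [0.0, 0.999, -0.036, -0.0]
ft_force: [-3.3, -0.5, 1.1]
opening: 0.0429
finger_force: 1.3
clock: 14.92
position: [0.4921, 0.1759, 0.0373]
tcp_rot: [0.0, 0.999, -0.036, 0.0]
ft_force: [-2.5, 0.2, 1.9]
opening: 0.0425
finger_force: 1.1
clock: 15.42
position: [0.5072, 0.1749, 0.0374]
tcp_rot: [-0.0, 0.999, -0.036, 0.001]
ft_force: [0.8, -0.5, -1.1]
opening: 0.043
finger_force: 0.1
367 [ 0.488  0.121 -0.005] [0.642 0.234 0.118] [[479.0, 130.0], [626.0, 107.0], [642.0, 211.0], [496.0, 235.0]]
```

View pics/side4.png

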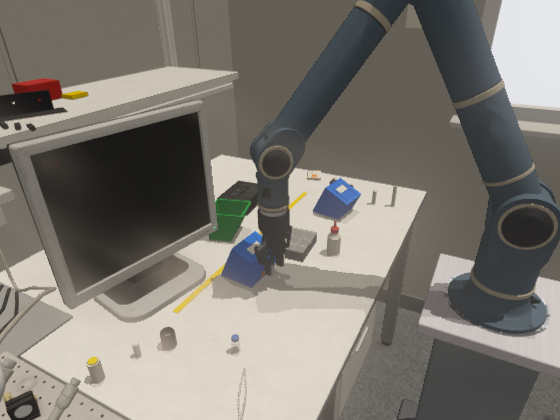

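The crate at (247,258) is still lying on its sloping wall, pushed squarely, with its rim at about x = 0.643–0.647, just short of the line. I push 45 mm more, back off and measure.

```bash
python3 -m inch '0 7 0 0 0;0 7 0 0 0;0 7 0 0 0;0 7 0 0 0;0 7 0 0 0;0 6 0 0 0;0 4 0 0 0;0 0 0 0 0' && python3 -m inch '0 -5 0 0 0;0 -15 0 0 0;0 -20 0 0 0;0 -10 0 -10 0;0 0 0 -50 0;0 0 0 -50 0;0 0 0 -50 0;0 0 0 -40 0' && python3 -m inch '0 -30 50 0 0;0 -20 50 0 0;0 0 50 0 0;0 0 50 0 0;0 0 50 0 0;0 0 50 0 0;0 0 0 0 0;0 0 0 0 0';  python3 - <<'E'
from h import *
for n in('side','scene'):
    d=snap(n,n+'5'); hsv=cv2.cvtColor(d['frame'],cv2.COLOR_RGB2HSV)
    v,u=np.nonzero((d['depth']>0)); w=np.array([world(d,a,b) for a,b in zip(u,v)]); h=hsv[v,u]
    for lo,hi in((.05,.25),(-.37,-.2)):
        b=(h[:,0]>105)&(h[:,0]<130)&(h[:,1]>110)&(w[:,0]>.3)&(w[:,0]<.75)&(w[:,2]<.12)&(w[:,2]>-.01)&(w[:,1]>lo)&(w[:,1]<hi)
        q=w[b]; print(n,len(q))
        if len(q)>20: r=cv2.minAreaRect(q[:,:2].astype(np.float32)*1000); print(q.min(0).round(3),q.max(0).round(3),cv2.boxPoints(r).round().tolist())
f=cv2.imread('pics/side5.png'); g=cv2.imread('pics/scene5.png')
cv2.imwrite('pics/crop5.png',np.hstack([cv2.resize(f[160:340,170:390],None,fx=1.8,fy=1.8),cv2.resize(g[160:340,210:400],None,fx=1.8,fy=1.8)]))
E
```

```text
clock: 16.52
position: [0.5522, 0.1717, 0.0373]
tcp_rot: [-0.0, 0.999, -0.036, 0.001]
ft_force: [-0.1, -0.8, 1.6]
opening: 0.0427
finger_force: 0.2
clock: 17.52
position: [0.5015, 0.1756, 0.2404]
tcp_rot: [-0.0, 0.999, -0.035, 0.002]
ft_force: [0.9, 1.1, -0.1]
opening: 0.0427
finger_force: 0.0
clock: 18.52
position: [0.4302, -0.1197, 0.2377]
tcp_rot: [-0.0, 0.999, -0.035, 0.0]
ft_force: [0.2, 0.4, -0.4]
opening: 0.0433
finger_force: 0.0
side 837
[0.559 0.059 0.007] [0.743 0.219 0.103] [[532.0, 134.0], [734.0, 47.0], [781.0, 157.0], [579.0, 243.0]]
side 390
[ 0.438 -0.316  0.061] [ 0.531 -0.208  0.103] [[435.0, -306.0], [517.0, -320.0], [534.0, -219.0], [452.0, -205.0]]
scene 800
[ 0.559  0.075 -0.001] [0.739 0.218 0.106] [[542.0, 127.0], [739.0, 75.0], [768.0, 185.0], [571.0, 238.0]]
scene 913
[ 0.432 -0.32   0.002] [ 0.567 -0.21   0.109] [[428.0, -305.0], [544.0, -331.0], [567.0, -229.0], [451.0, -203.0]]
```

View pics/crop5.png

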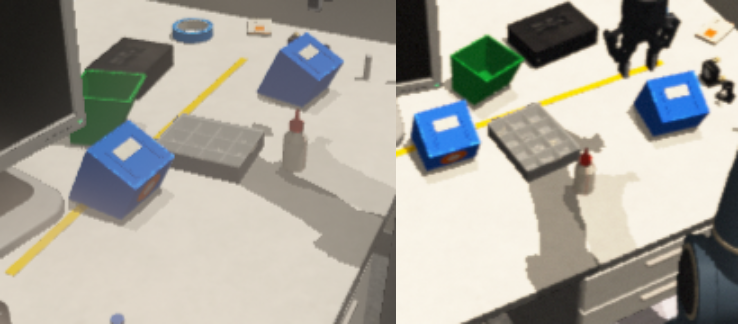

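The stamped crate lies across the line (left panel (125,170)), with its nearest edge at x = 0.559. That puts the rim at about 0.69, 25 mm beyond the line. The other crate and the bottle have not moved, and the arm is clear.

```bash
python3 -c "
from workcell import *
print(hand_in())"
```

```text
the job is handed in; nothing more can be done
None
```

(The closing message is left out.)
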